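Nest the rice measures and bed the strike rod

TASK

Put the rice-measuring set away on the dark wooden tray. Take the three steel measures from their slanted stands and nest them upright, largest first: the large one on the tray's round steel plate, the medium one down inside it, the small one down inside that; last, take the wooden strike rod from the grinding slab and lower it into the tray's two-post cradle so that it beds in both notches before you let go. Knock nothing over and leave the pot, the jug and the scoop where they are.

Things in the scene. Friction and masses are not known exactly. Their poses are not given: they have to be found in the camera images.
- measure_large: The largest of three steel measures: straight-sided round cup, outside diameter 68 mm, inside 62 mm, 80 mm tall, wall 3, floor 4 mm thick, about 200 g. Origin: centre of its underside; z axis runs up its centre line to the mouth. Starts leaning some 25 degrees from vertical in its stand: grip across its sides near the rim, tool tilted along its centre line.
- measure_medium: The middle one of three steel measures: straight-sided round cup, outside diameter 50 mm, inside 44 mm, 92 mm tall, wall 3, floor 4 mm thick, about 160 g; nested, its rim is 16 mm higher. Origin: centre of its underside; z axis runs up its centre line to the mouth. Starts leaning some 25 degrees from vertical in its stand: grip across its sides near the rim, tool tilted along its centre line.
- measure_small: The smallest of three steel measures: straight-sided round cup, outside diameter 32 mm, inside 26 mm, 104 mm tall, wall 3, floor 4 mm thick, about 120 g; nested, its rim is 16 mm higher. Origin: centre of its underside; z axis runs up its centre line to the mouth. Starts leaning some 25 degrees from vertical in its stand: grip across its sides near the rim, tool tilted along its centre line.
- stand_large: Fixed slanted wooden stand of the large measure, 105 x 84 mm; origin: centre of its foot. Its floor tilts 25 degrees, so the measure leans to the stand's -x (towards the robot); the measure's base centre starts 42 mm above this origin. A tongue 36 mm wide props the low side 45 mm up, lips 10 mm high flank it: draw the measure out along its centre line. Stands change places.
- stand_medium: Fixed slanted wooden stand of the medium measure, 105 x 66 mm; origin: centre of its foot. Its floor tilts 25 degrees, so the measure leans to the stand's -x (towards the robot); the measure's base centre starts 42 mm above this origin. A tongue 36 mm wide props the low side 45 mm up, lips 10 mm high flank it: draw the measure out along its centre line. Stands change places.
- stand_small: Fixed slanted wooden stand of the small measure, 105 x 48 mm; origin: centre of its foot. Its floor tilts 25 degrees, so the measure leans to the stand's -x (towards the robot); the measure's base centre starts 42 mm above this origin. A tongue 36 mm wide props the low side 45 mm up, lips 10 mm high flank it: draw the measure out along its centre line. Stands change places.
- tray: Fixed dark wooden tray board, 280 (x) x 190 (y) x 16 mm; origin: centre of its underside, on the bench. Towards its -x (robot) side lies a round steel plate, towards its +x side stands the rod cradle.
- plate (a point): Centre of the upper face of the round steel plate fixed on the tray, 19 mm above the bench. The plate is 118 mm across with a lip 6 mm high; flat floor 110 mm across. The large measure stands here, near the middle.
- cradle (a point): Where the rod's centre lies when bedded, 84 mm above the bench, 150 mm from the plate's centre in +x: mid-way between two rigid wooden posts 55 mm to either side in y (each 22 mm wide) with V notches (sides at 40 degrees, 52 mm wide at the mouth) that carry the rod along the tray's y axis. Between the posts it is open down to the board: room for fingers closing along x.
- rod: Round light-wood strike rod, 40 mm diameter, 170 mm long, about 140 g, lying level. Origin: its centre; its y axis runs along its length (it may roll about y). It starts lying across the slab in the shallow trough, its centre line 20 mm above the trough's bottom.
- slab: Fixed granite grinding slab, 280 (x) x 200 (y) x 65 mm high; origin: centre of its underside on the bench. Its top is a very shallow trough, running along y, whose sides rise 4 degrees from the middle, 55 mm above the bench. Tray and slab may change places.
- pot: Bystander: open aluminium pot, 170 mm across, 100 mm tall, two wire loop handles at its sides; origin: centre of its underside. Leave alone.
- jug: Bystander: blue plastic jug with white lid, 116 mm across, 165 mm tall, handle on its own +y side reaching 96 mm from the middle; origin: centre of its underside. Leave alone.
- scoop: Bystander: long wooden scoop, 200 mm, lying on the bench along its own x. Leave alone.
Not all that is in view belongs to the job. What is shaped like the measure_medium but pink or turquoise is not meant.

How it is judged (in metres and radians):
On the way, in this order (a step that is already met when the one before it is completed fails the run):
1. the large measure stands upright on the steel plate, let go, with nothing in it yet (horizontal distance between measure_large and plate below 0.024 m and z of measure_large in the frame of plate below 0.004 m and angle between measure_large's own z axis and vertical below 0.07 rad and contact force between the fingers and measure_large below 0.1 N and linear speed of measure_large below 0.03 m/s and angular speed of measure_large below 0.4 rad/s and not (horizontal distance between measure_medium and measure_large below 0.01 m and z of measure_medium in the frame of measure_large between 0 and 0.009 m and angle between measure_medium's own z axis and vertical below 0.12 rad)), for 0.2 s.
2. the medium measure is fully down inside the large one, let go, with the small one not yet in it (horizontal distance between measure_large and plate below 0.024 m and z of measure_large in the frame of plate below 0.004 m and angle between measure_large's own z axis and vertical below 0.07 rad and horizontal distance between measure_medium and measure_large below 0.01 m and z of measure_medium in the frame of measure_large between 0 and 0.009 m and angle between measure_medium's own z axis and vertical below 0.12 rad and contact force between the fingers and measure_medium below 0.1 N and linear speed of measure_medium below 0.03 m/s and angular speed of measure_medium below 0.4 rad/s and not (horizontal distance between measure_small and measure_medium below 0.01 m and z of measure_small in the frame of measure_medium between 0 and 0.009 m and angle between measure_small's own z axis and vertical below 0.12 rad)), for 0.2 s.
3. the small measure is fully down inside the medium one, let go (horizontal distance between measure_large and plate below 0.024 m and z of measure_large in the frame of plate below 0.004 m and angle between measure_large's own z axis and vertical below 0.07 rad and horizontal distance between measure_medium and measure_large below 0.01 m and z of measure_medium in the frame of measure_large between 0 and 0.009 m and angle between each of measure_medium, measure_small's own z axis and vertical below 0.12 rad and horizontal distance between measure_small and measure_medium below 0.01 m and z of measure_small in the frame of measure_medium between 0 and 0.009 m and contact force between the fingers and measure_small below 0.1 N and linear speed of measure_small below 0.03 m/s and angular speed of measure_small below 0.4 rad/s), for 0.2 s.
4. the rod bears on the cradle, in its notches, while the gripper still holds it (z of rod in the frame of cradle between -0.006 and 0.006 m and x of rod in the frame of cradle between -0.006 and 0.006 m and y of rod in the frame of cradle between -0.022 and 0.022 m and angle between the y axis of rod and the y axis of tray, either way round below 0.1 rad and contact force between rod and tray above 0.3 N and contact force between the fingers and rod above 0.5 N), for 0.1 s.
At the end, for the whole second after the job is handed in: Large measure upright (4 deg) on the plate within 24 mm of its centre; medium in large and small in medium, fully down (5 mm), centres within 10 mm, upright within 7 deg; rod in both notches within 6 mm up and across, 22 mm along, 6 deg; all still and let go (all of step 3 and z of rod in the frame of cradle between -0.006 and 0.006 m and x of rod in the frame of cradle between -0.006 and 0.006 m and y of rod in the frame of cradle between -0.022 and 0.022 m and angle between the y axis of rod and the y axis of tray, either way round below 0.1 rad and linear speed of each of measure_large, measure_medium, rod below 0.03 m/s and angular speed of each of measure_large, measure_medium, rod below 0.4 rad/s and contact force between the fingers and measure_large below 0.1 N and contact force between the fingers and measure_medium below 0.1 N and contact force between the fingers and rod below 0.1 N); the robot touches nothing.
It fails at once if a measure is knocked over (leans more than 60 degrees) (angle between any of measure_large, measure_medium, measure_small's own z axis and vertical above 1.05 rad).
It fails at once if the pot, jug or scoop is shifted by more than 30 mm (distance of any of pot, jug, scoop from where it was at the start of the episode above 0.03 m).
It fails at once if the jug or pot is tipped by more than 20 degrees (angle between any of pot, jug's own z axis and vertical above 0.35 rad).
It also fails if it takes over 72 s, if anything falls off the work surface, if the arm or the gripper's body presses on something with over 40 N, if the wrist force passes 120 N, or if a joint passes its speed limit or range.

ROBOT

A 6-joint arm with a two-finger parallel gripper is mounted at the origin on the work surface. World frame = base frame: x ahead of the robot, y to its left, z up, the work surface at z = 0. Lengths are in mm, angles in degrees, forces in N, time in s.
With the tool pointing down it reaches from about 275 to 725 mm from the base axis. Payload 5.6 kg.
Tool frame: the origin (TCP) lies between the finger pads; the fingertips stand 22 mm ahead of it and the grasp point (between the pads) lies 3 mm ahead of it; z points along the fingers, x is the direction in which the jaws open and shut, and the axes are right-handed (so a half turn about z gives the same grasp; the last joint's range is limited). The gripper opens to 85 mm and grips with 20 to 120 N. Pads are 22 mm wide; open, the fingers measure 114 mm over their backs; the gripper's body (76 mm by 85 mm) begins 54 mm behind the grasp point. The pads swing forward as they close: fully open they stand 13 mm farther back than shut.
Start: joints at [79.389, 14.616, 6.199, 0, -81.583, -16.306], TCP at [248.963, 490.419, 225.283] pointing down, gripper open.
Joint ranges: [-168.99, 168.99], [-69.2, 112.95], [-62.41, 85.93], [-164.36, 98.24], [-168.68, -3.75], [-174.98, 174.98]. Speed limits (degrees/s): [147.25, 147.25, 180, 180, 180, 180].

INTERFACE

Orientations are given as [roll, pitch, yaw] about the fixed x, y, z axes, in that order (R = Rz(yaw) Ry(pitch) Rx(roll)).
In Python, from plant import robot, eyes, hand_in gives the robot as it stands. The module is installed in compiled form; this text tells all that it offers. Calls block until the motion is done:
- robot.move_to(position, orientation): joint-space move of the TCP to a pose.
- robot.move_straight(position, rot=None, feed=150, stop_force=None): straight line of the TCP; rot=None keeps the orientation; feed is the mean speed in mm/s. With stop_force (N) it stops when the force on the tool has changed by that much, and returns True; else False.
- robot.set_joints(angles): joint-space move.
- robot.open_gripper() and robot.close_gripper(f_grip=None): open the fingers fully, or close them until they stop; f_grip is the grip in N (None keeps the last).
- robot.dwell(seconds).
- robot.ik(position, orientation): joint angles nearest the present ones, or None.
- eyes.camera(name): name is "scene" or "top" or "wrist"; returns the picture (420x560x3 uint8, red, green, blue); there is no depth.
- eyes.camera_model(name): a dict with "K" (3x3 intrinsics, pixels), "T" (4x4, takes a point from camera to world coordinates). Camera axes: x right, y down, z forward; pixel columns grow to the right and rows downward; lengths in mm; the calibration is good to about 2 mm. A picture is of the moment at which its call begins: read the wrist's pose just before it. camera_model takes no time and is no camera call; for the wrist camera it gives the pose at the moment of the call.
A pose or a line that the arm cannot do raises robot.MotionError and nothing moves.
- hand_in(): hands the job in, once; it reports no verdict.
Readings, each from a call of its own:
- robot.current_clock(): time.
- robot.current_qpos(): joint angles.
- robot.current_qvel(): joint speeds.
- robot.current_tau(): joint torques, N m.
- robot.current_tool_pos(): TCP position.
- robot.current_eef_rot(): TCP orientation.
- robot.current_ft_force(): force on the tool from outside, world axes, zero at the start.
- robot.current_moment(): the same for the moment, N m.
- robot.current_grip_width(): opening from 0.0 (shut) to 1.0 (fully open).
Only numpy, scipy, OpenCV 4.12 (cv2) and the standard library are available. Lean on these libraries where they do the work, as an engineer would, in place of code of your own. Each camera call takes 0.05 s, during which the arm holds its last target.

## Working session

There is one attempt and no reset: what is moved stays moved. The work goes in short steps, each a Python script; the robot and the scene stay as the last script left them, time stands still between calls to the robot, and variables do not carry over. Pictures are saved under pics/ and viewed, and the job is handed in when it is done.

```bash
mkdir -p pics; python3 - <<'E'
from plant import robot, eyes
import cv2
print(robot.current_clock())
for n in ["scene","top"]:
    im=eyes.camera(n); cv2.imwrite(f"pics/{n}0.png",im[:,:,::-1]); m=eyes.camera_model(n); print(n,m["K"].round(1).tolist(),m["T"].round(3).tolist())
print(robot.current_tool_pos(),robot.current_eef_rot())
E
```

```text
0.0
scene [[395.2, 0.0, 279.6], [0.0, 395.2, 207.6], [0.0, 0.0, 1.0]] [[0.71, 0.432, -0.556, 1157.215], [0.704, -0.424, 0.57, -640.734], [0.011, -0.796, -0.606, 658.475], [0.0, 0.0, 0.0, 1.0]]
top [[490.6, 0.0, 282.6], [0.0, 490.6, 206.9], [0.0, 0.0, 1.0]] [[-0.016, -0.989, 0.148, 384.209], [-1.0, 0.015, -0.005, -85.414], [0.002, -0.148, -0.989, 1533.215], [0.0, 0.0, 0.0, 1.0]]
[248.7561486  490.04166954 224.4896031 ] [-1.79993496e+02 -9.61538220e-02 -1.16921011e+02]
```

View pics/scene0.png

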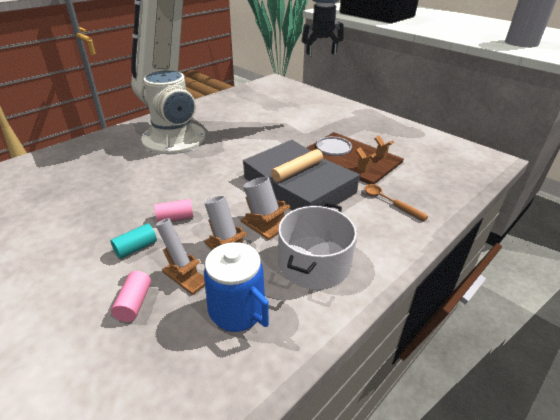

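View pics/top0.png

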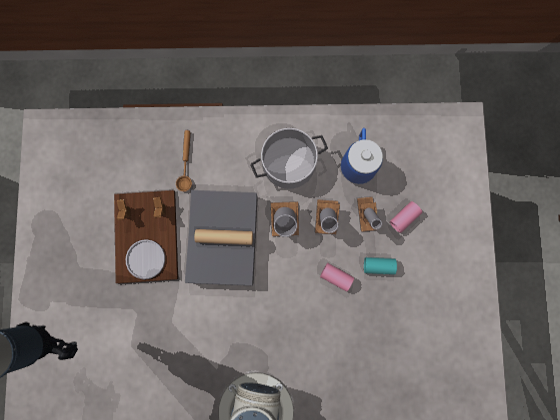

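The top view shows the large, medium and small steel measures at (285,220), (328,218) and (371,215). The pink items at (405,216) and (338,278) and the turquoise one at (380,266) are lying decoys and stay untouched. The medium is the grey one standing in the middle stand. I'll enlarge to confirm.

```bash
python3 - <<'E'
import cv2
t=cv2.imread("pics/top0.png"); s=cv2.imread("pics/scene0.png")
cv2.imwrite("pics/c1.png",cv2.resize(t[190:250,262:392],None,fx=6,fy=6,interpolation=cv2.INTER_CUBIC))
cv2.imwrite("pics/c2.png",cv2.resize(t[185:290,110:262],None,fx=5,fy=5,interpolation=cv2.INTER_CUBIC))
cv2.imwrite("pics/c3.png",cv2.resize(s[170:300,150:300],None,fx=4.5,fy=4.5,interpolation=cv2.INTER_CUBIC))
E
```

```text
(no output)
```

View pics/c1.png

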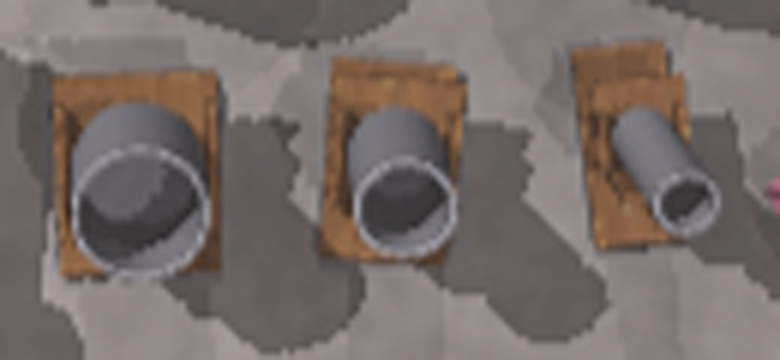

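View pics/c2.png

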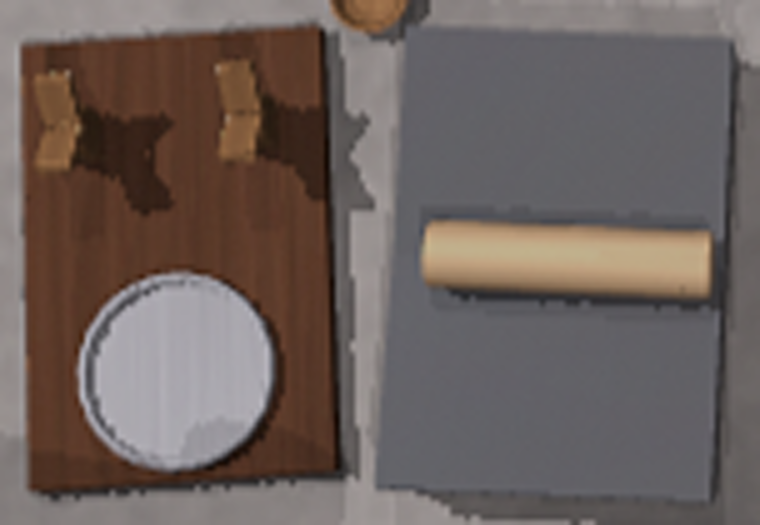

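View pics/c3.png

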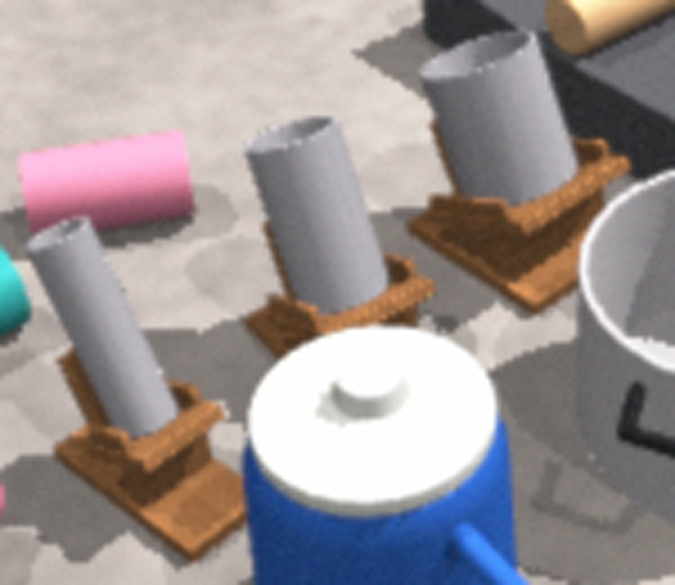

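```bash
cat > h.py <<'E'
import numpy as np, cv2
from scipy.optimize import least_squares
from plant import robot, eyes
def proj(m,P):
    P=np.atleast_2d(P).astype(float); T=m["T"]; c=(P-T[:3,3])@T[:3,:3]; q=c@m["K"].T; return q[:,:2]/q[:,2:]
def ray(m,uv,z):
    d=m["T"][:3,:3]@(np.linalg.inv(m["K"])@np.array([uv[0],uv[1],1.])); o=m["T"][:3,3]; return o+d*(z-o[2])/d[2]
def tri(obs):
    A=[];b=[]
    for m,uv in obs:
        d=m["T"][:3,:3]@(np.linalg.inv(m["K"])@np.array([uv[0],uv[1],1.]));d/=np.linalg.norm(d);Q=np.eye(3)-np.outer(d,d);A.append(Q);b.append(Q@m["T"][:3,3])
    return np.linalg.lstsq(np.vstack(A),np.hstack(b),rcond=None)[0]
def Rz(a): a=np.radians(a);return np.array([[np.cos(a),-np.sin(a),0],[np.sin(a),np.cos(a),0],[0,0,1]])
def cp(U,V,o,s): return ((U+.5)/s-.5+o[0],(V+.5)/s-.5+o[1])
E
python3 - <<'E'
from h import *
t=eyes.camera_model("top"); s=eyes.camera_model("scene")
np.set_printoptions(precision=1,suppress=True)
C1=lambda U,V:cp(U,V,(262,190),6);C2=lambda U,V:cp(U,V,(110,185),5);C3=lambda U,V:cp(U,V,(150,170),4.5)
D={"L":(80,84,(142,211),(479,55),[(55,75),(217,70),(62,277),(218,270)]),
"M":(92,66,(406,206),(293,136),[(334,58),(466,70),(322,258),(443,262)]),
"S":(104,48,(687,202),(61,233),[(573,47),(663,42),(598,250),(685,240)])}
for k,(h,w,a,b,f) in D.items():
    zt=42+h*np.cos(np.radians(25))
    print(k,"tri",tri([(t,C1(*a)),(s,C3(*b))]),"top z",ray(t,C1(*a),zt),"scene z",ray(s,C3(*b),zt))
    F=np.array([ray(t,C1(*p),8) for p in f]); print(F[:,:2].tolist() and F[:,:2].round(0).tolist(), "mean",F.mean(0))
    e=F[[0,1]]-F[[2,3]]; print("yaw",np.degrees(np.arctan2(e[:,1],e[:,0])),"len",np.linalg.norm(e,axis=1))
T=np.array([ray(t,C2(*p),16) for p in [(22,45),(322,25),(340,472),(30,492)]]);print("tray",T,T.mean(0))
print("plate",ray(t,C2(177,370),25))
for p in [(60,125),(240,109)]: print("notch",ray(t,C2(*p),64))
R=[ray(t,C2(*p),75) for p in [(422,252),(712,265)]];print("rod",R,(R[0]+R[1])/2)
E
```

```text
L tri [543.8 -98.  116. ] top z [543.1 -99.  114.5] scene z [542.8 -95.4 114.5]
[[628.0, -56.0], [629.0, -141.0], [521.0, -58.0], [524.0, -139.0]] mean [575.3 -98.3   8. ]
yaw [ 1.2 -0.9] len [106.3 105.2]
M tri [ 543.1 -224.9  125.3] top z [ 542.3 -226.   125.4] scene z [ 543.9 -223.8  125.4]
[[634.0, -202.0], [627.0, -271.0], [529.0, -193.0], [526.0, -256.0]] mean [ 579.  -230.7    8. ]
yaw [-4.9 -8.6] len [105.6 102. ]
S tri [ 541.8 -357.3  137. ] top z [ 540.9 -359.2  136.3] scene z [ 542.  -355.4  136.3]
[[638.0, -328.0], [640.0, -375.0], [531.0, -337.0], [535.0, -382.0]] mean [ 586.2 -355.7    8. ]
yaw [4.7 3.8] len [107.6 104.9]
tray [[660.9 435.5  16. ]
 [670.7 247.6  16. ]
 [392.6 232.   16. ]
 [383.5 421.   16. ]] [526.9 334.   16. ]
plate [455.8 330.7  25. ]
notch [602.6 394.3  64. ]
notch [610.7 285.8  64. ]
rod [array([521.2, 172.8,  75. ]), array([510.7,   0.2,  75. ])] [515.9  86.5  75. ]
```

Confirmed: three grey measures leaning in their stands, with the middle one as the medium. The pinks and turquoise are separate, lying decoys. Next I'll plan poses and check IK.

```bash
cat >> h.py <<'E'
from scipy.spatial.transform import Rotation as Ro
def rot(yaw,tilt,sgn):
    """tool z along -axis of a cup leaning by tilt to -x of frame yaw; jaw along sgn*y of the frame"""
    t=np.radians(tilt); z=Rz(yaw)@np.array([np.sin(t),0,-np.cos(t)]); x=sgn*(Rz(yaw)@np.array([0,1.,0])); y=np.cross(z,x)
    return Ro.from_matrix(np.c_[x,y,z]).as_euler('xyz',degrees=True)
def axis(yaw,tilt=25):
    t=np.radians(tilt); return Rz(yaw)@np.array([-np.sin(t),0,np.cos(t)])
RIM={"L":np.array([543.3,-97.5,114.8]),"M":np.array([543,-225,125.4]),"S":np.array([541.5,-357.5,136.6])}
YAW={"L":0.,"M":-6.,"S":4.}
PLATE=np.array([455.8,330.7,19.]); TYAW=3.2
E
python3 - <<'E'
from h import *
np.set_printoptions(precision=0,suppress=True)
for s in (1,-1):
  for k in "LMS":
    for d in (0,60,130):
        q=robot.ik(RIM[k]+axis(YAW[k])*d,rot(YAW[k],25,s)); print(s,k,d,None if q is None else np.array(q))
  for y in (0,40,70):
   for z in (110,190,250):
    q=robot.ik(np.r_[PLATE[:2],z],rot(y,0,s)); print(s,"plate",y,z,None if q is None else np.array(q))
  q=robot.ik([606,339,84],rot(90+3.2,0,s)); print("cradle",q)
  q=robot.ik([516,86.5,75],rot(90-3.5,0,s)); print("rod",q)
E
```

```text
1 L 0 [   8.    4.  -32.    7.  -30. -104.]
1 L 60 [   9.   -3.  -29.    6.  -39. -103.]
1 L 130 [  10.   -9.  -25.    6.  -49. -103.]
1 M 0 [ -8.   8. -23.  -1. -35. -87.]
1 M 60 [ -8.   2. -20.  -1. -43. -87.]
1 M 130 [ -8.  -3. -16.  -1. -52. -87.]
1 S 0 [-28.  17.  -3. -17. -50. -50.]
1 S 60 [-29.  13.  -0. -16. -57. -51.]
1 S 130 [-31.   9.   4. -15. -65. -51.]
1 plate 0 110 [  52.   20.   -4.    0.  -66. -142.]
1 plate 0 190 [  52.   17.    4.    0.  -77. -142.]
1 plate 0 250 [  52.   16.   11.    0.  -86. -142.]
1 plate 40 110 [  52.   20.   -4.    0.  -66. -102.]
1 plate 40 190 [  52.   17.    4.    0.  -77. -102.]
1 plate 40 250 [  52.   16.   11.    0.  -86. -102.]
1 plate 70 110 [ 52.  20.  -4.   0. -66. -72.]
1 plate 70 190 [ 52.  17.   4.   0. -77. -72.]
1 plate 70 250 [ 52.  16.  11.   0. -86. -72.]
cradle [ 42.  35.  17.   0. -72. -39.]
rod [ 27.  17. -13.   0. -60. -30.]
-1 L 0 [  8.   4. -32.   7. -30.  76.]
-1 L 60 [  9.  -3. -29.   6. -39.  77.]
-1 L 130 [ 10.  -9. -25.   6. -49.  77.]
-1 M 0 [ -8.   8. -23.  -1. -35.  93.]
-1 M 60 [ -8.   2. -20.  -1. -43.  93.]
-1 M 130 [ -8.  -3. -16.  -1. -52.  93.]
-1 S 0 [-28.  17.  -3. -17. -50. 130.]
-1 S 60 [-29.  13.  -0. -16. -57. 129.]
-1 S 130 [-31.   9.   4. -15. -65. 129.]
-1 plate 0 110 [ 52.  20.  -4.   0. -66.  38.]
-1 plate 0 190 [ 52.  17.   4.   0. -77.  38.]
-1 plate 0 250 [ 52.  16.  11.   0. -86.  38.]
-1 plate 40 110 [ 52.  20.  -4.   0. -66.  78.]
-1 plate 40 190 [ 52.  17.   4.   0. -77.  78.]
-1 plate 40 250 [ 52.  16.  11.   0. -86.  78.]
-1 plate 70 110 [ 52.  20.  -4.   0. -66. 108.]
-1 plate 70 190 [ 52.  17.   4.   0. -77. 108.]
-1 plate 70 250 [ 52.  16.  11.   0. -86. 108.]
cradle [ 42.  35.  17.   0. -72. 141.]
rod [ 27.  17. -13.   0. -60. 150.]
```

```bash
cat >> h.py <<'E'
import pickle
def snap(n):
    m=eyes.camera_model("wrist"); im=eyes.camera("wrist"); cv2.imwrite(f"pics/{n}.png",im[:,:,::-1]); pickle.dump({k:np.array(m[k]) for k in ("K","T")},open(f"pics/{n}.pkl","wb"))
def cm(n): return pickle.load(open(f"pics/{n}.pkl","rb"))
E
python3 - <<'E'
from h import *
np.set_printoptions(precision=1,suppress=True)
robot.move_to([490,310,330],rot(50,0,1)); robot.dwell(.2)
snap("w1"); print(robot.current_clock(),robot.current_tool_pos())
robot.move_to([500,-120,330],rot(0,10,1)); robot.dwell(.2)
snap("w2"); print(robot.current_clock(),cm("w2")["T"],robot.current_tool_pos(), robot.current_eef_rot())
E
```

```text
1.5667 [489.4 310.6 329.8]
3.4 [[  -0.     0.9    0.5  397.9]
 [   1.     0.     0.  -120. ]
 [   0.     0.5   -0.9  462.5]
 [   0.     0.     0.     1. ]] [ 500.3 -119.4  329.8] [170.   -0.   90.1]
```

View pics/w1.png

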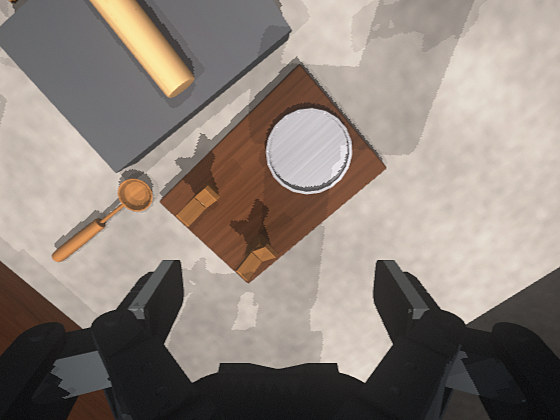

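View pics/w2.png

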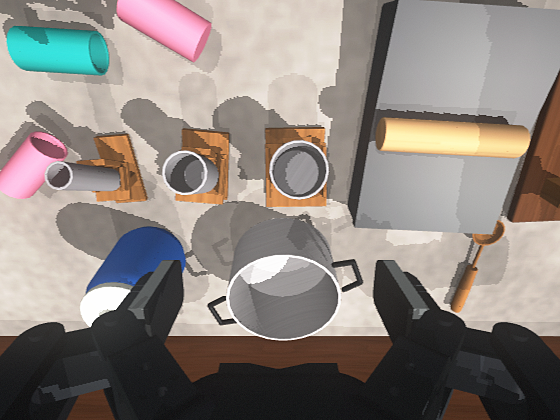

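The wrist view w2 shows the rims at about (299,170), (192,172) and (60,176), and the rod from (380,135) to (528,141). I'll enlarge both pictures.

```bash
python3 - <<'E'
import cv2
t=cv2.imread("pics/w2.png"); s=cv2.imread("pics/w1.png")
r=lambda a,f:cv2.resize(a,None,fx=f,fy=f,interpolation=cv2.INTER_CUBIC)
cv2.imwrite("pics/d1.png",r(t[115:215,40:240],4))
cv2.imwrite("pics/d2.png",r(t[115:215,250:350],5))
cv2.imwrite("pics/d3.png",r(t[100:180,365:545],4))
cv2.imwrite("pics/d4.png",r(s[55:295,150:395],2.4))
E
```

```text
(no output)
```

View pics/d1.png

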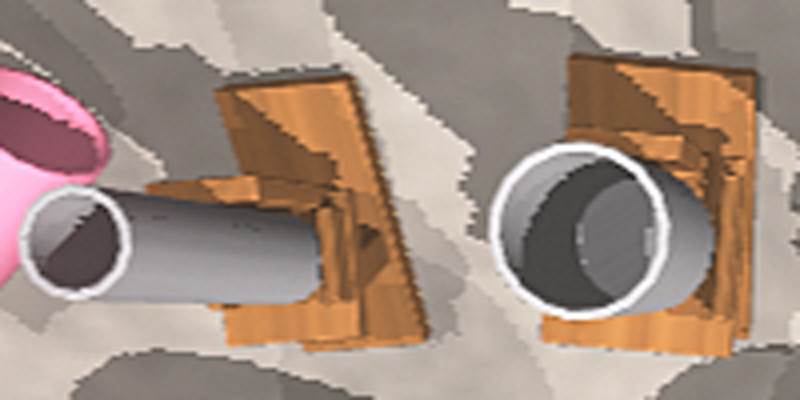

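View pics/d2.png

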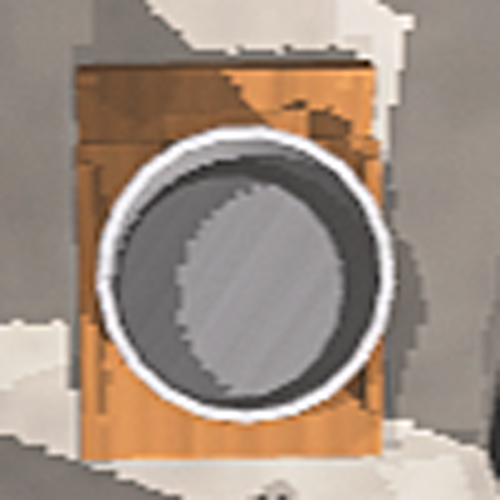

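View pics/d3.png

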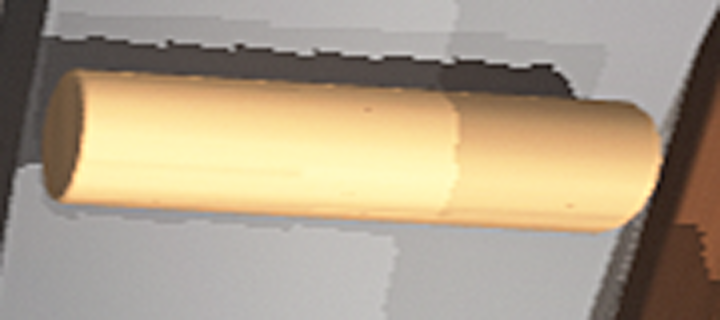

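View pics/d4.png

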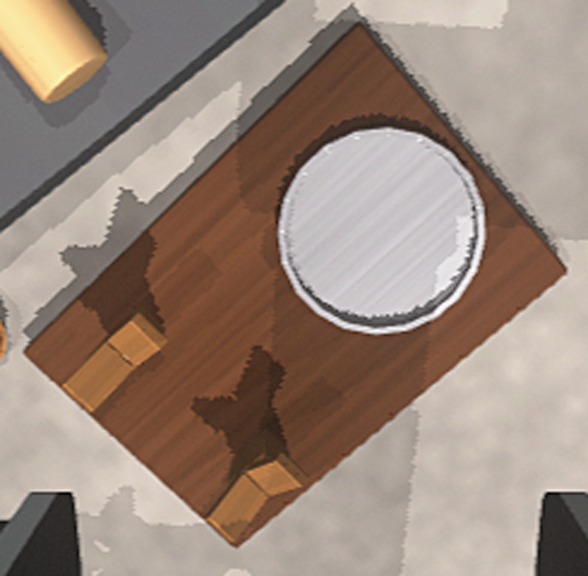

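```bash
python3 - <<'E'
from h import *
np.set_printoptions(precision=1,suppress=True)
t=eyes.camera_model("top"); s=eyes.camera_model("scene"); w=cm("w2"); w1=cm("w1")
C1=lambda U,V:cp(U,V,(262,190),6);C3=lambda U,V:cp(U,V,(150,170),4.5)
B1=lambda p:cp(*p,(40,115),4);B2=lambda p:cp(*p,(250,115),5);B3=lambda p:cp(*p,(365,100),4);B4=lambda p:cp(*p,(150,55),2.4)
D={"L":(80,(142,211),(479,55),B2((247,273.5)),[B2(p) for p in[(80,65),(375,62),(383,457),(80,460)]]),
"M":(92,(406,206),(293,136),B1((580,230)),[B1(p) for p in [(570,57),(755,70),(732,355),(543,343)]]),
"S":(104,(687,202),(61,233),B1((76,242)),[B1(p) for p in [(218,88),(350,75),(428,340),(305,350)]])}
for k,(h,a,b,c,f) in D.items():
    zt=42+h*np.cos(np.radians(25))
    print(k,"tri3",tri([(t,C1(*a)),(s,C3(*b)),(w,c)]),"tri tw",tri([(t,C1(*a)),(w,c)]),"w z",ray(w,c,zt))
    F=np.array([ray(w,p,8) for p in f]);e=F[[3,2]]-F[[0,1]];e2=F[[1,2]]-F[[0,3]]
    yl=np.degrees(np.arctan2(e[:,1],e[:,0]));yw=np.degrees(np.arctan2(-e2[:,0],e2[:,1]))
    m=F.mean(0); y=(yl.mean()+yw.mean())/2
    print(" foot",m,"yaw",yl,yw,np.linalg.norm(e,axis=1),np.linalg.norm(e2,axis=1),"=>rim",m+Rz(YAW[k])@[-h*.4226,0,zt-8])
T=np.array([ray(w1,B4(p),16) for p in [(360,22),(567,268),(237,547),(25,350)]]);print("tray",T,T.mean(0))
for i,j in((0,3),(1,2)): d=T[j]-T[i];print(np.degrees(np.arctan2(d[1],d[0])),np.linalg.norm(d))
for i,j in((0,1),(3,2)): d=T[j]-T[i];print(np.degrees(np.arctan2(-d[0],d[1])),np.linalg.norm(d))
print("plate",ray(w1,B4((382,230)),25))
for p in [(122,354),(260,478)]: print("notch",ray(w1,B4(p),64))
R=[ray(w,B3(p),75) for p in [(63,137),(622,167)]];print("rod",R,(R[0]+R[1])/2,np.linalg.norm(R[1]-R[0]))
E
```

```text
L tri3 [542.  -96.7 113.8] tri tw [543.6 -97.2 105.6] w z [539.4 -95.9 114.5]
 foot [582.5 -93.8   8. ] yaw [-1.   4.9] [0.6 0.7] [125.8 126. ] [82.4 95.4] =>rim [548.7 -93.8 114.5]
M tri3 [ 541.4 -224.3  123.3] tri tw [ 543.8 -227.2  112.5] w z [ 538.5 -223.2  125.4]
 foot [ 581.  -232.5    8. ] yaw [-12.8  -8.4] [-4.1 -4.1] [115.8 114.9] [64.6 73.5] =>rim [ 542.3 -228.4  125.4]
S tri3 [ 540.1 -357.1  135.2] tri tw [ 541.2 -360.9  128.9] w z [ 537.5 -355.9  136.3]
 foot [ 583.4 -352.6    8. ] yaw [3.8 4.4] [5.7 5.2] [105.1 105.5] [48.  49.1] =>rim [ 539.6 -355.6  136.3]
tray [[391.5 237.9  16. ]
 [382.  422.7  16. ]
 [657.7 438.4  16. ]
 [666.4 251.6  16. ]] [524.4 337.6  16. ]
2.8356754547929417 275.193228548377
3.2675318955986543 276.13081282876396
2.933137633773852 184.9703796790092
2.647264752304724 187.05238911924042
plate [452.2 332.7  25. ]
notch [603.4 287.4  64. ]
notch [594.6 393.3  64. ]
rod [array([509.7,   3.3,  75. ]), array([518.8, 174.6,  75. ])] [514.2  88.9  75. ] 171.53052036724657
```

```bash
cat >> h.py <<'E'
RIM={"L":np.array([542,-96.8,114.6]),"M":np.array([541.7,-224.5,125.2]),"S":np.array([540.3,-357,136.4])}
YAW={"L":.5,"M":-5.,"S":4.4}
PLATE=np.array([454,331.7,19.]); TYAW=3.0
def st(): print("t",robot.current_clock(),"pos",robot.current_tool_pos().round(1),"w",round(robot.current_grip_width(),3),"F",np.round(robot.current_ft_force(),1))
def approach(k,d,force,pre=70):
    a=axis(YAW[k]); r=rot(YAW[k],25,1)
    robot.move_to(RIM[k]+a*pre,r); robot.move_straight(RIM[k]-a*d,feed=100)
    st(); robot.close_gripper(force); st()
E
python3 - <<'E'
from h import *
approach("L",20,60)
a=axis(YAW["L"])
robot.move_straight(RIM["L"]+a*5,feed=60); st()
robot.move_straight(RIM["L"]+a*90,feed=150); robot.dwell(.2); st(); snap("w3")
E
```

```text
t 5.1917 pos [550.8 -96.7  97.2] w 1.001 F [-0.7  0.1 -0. ]
t 5.5417 pos [550.8 -96.6  98.5] w 0.769 F [-8.9  3.  11.4]
t 6.1083 pos [540.  -96.8 119.5] w 0.763 F [-0.7  0.9 -0.4]
t 7.025 pos [503.6 -97.2 194.8] w 0.766 F [-0.1  0.2 -1.3]
```

View pics/w3.png

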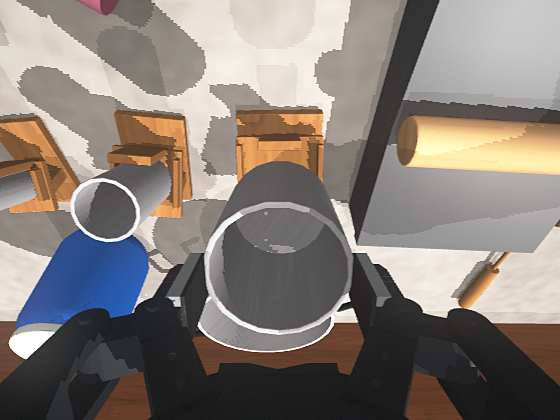

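```bash
cat >> h.py <<'E'
def tool():
    p=np.array(robot.current_tool_pos()); R=Ro.from_euler('xyz',robot.current_eef_rot(),degrees=True).as_matrix(); return p,R
def rimfit(m,ext,r,p,R,tilt=False):
    """ext=(left,right,top,bottom) px of outer rim; returns rim centre in tool frame (x,y,z)"""
    th=np.linspace(0,2*np.pi,181)
    def f(q):
        C=np.c_[q[0]+r*np.cos(th),q[1]+r*np.sin(th),np.full(181,q[2])]
        u=proj(m,p+C@R.T); return np.array([u[:,0].min(),u[:,0].max(),u[:,1].min(),u[:,1].max()])-ext
    s=least_squares(f,[0,0,-15]); return s.x,s.fun
E
python3 - <<'E'
from h import *
p,R=tool(); print(rimfit(cm("w3"),(204,356,201.5,334.5),34,p,R))
import cv2
m=cm("w3");print(np.round(R.T@m["T"][:3,:3],3),R.T@(m["T"][:3,3]-p))
t=cv2.imread("pics/w3.png");cv2.imwrite("pics/e1.png",cv2.resize(t[150:360,150:410],None,fx=2.8,fy=2.8,interpolation=cv2.INTER_CUBIC))
E
```

```text
(array([  0.30182724,  -2.21501985, -16.83886824]), array([ 0.53664813, -0.53658788, -0.56447938,  0.6482536 ]))
[[ 1.    -0.001 -0.   ]
 [ 0.001  0.953  0.302]
 [ 0.    -0.302  0.953]] [  -0.54768632  -78.09613962 -148.51866817]
```

View pics/e1.png

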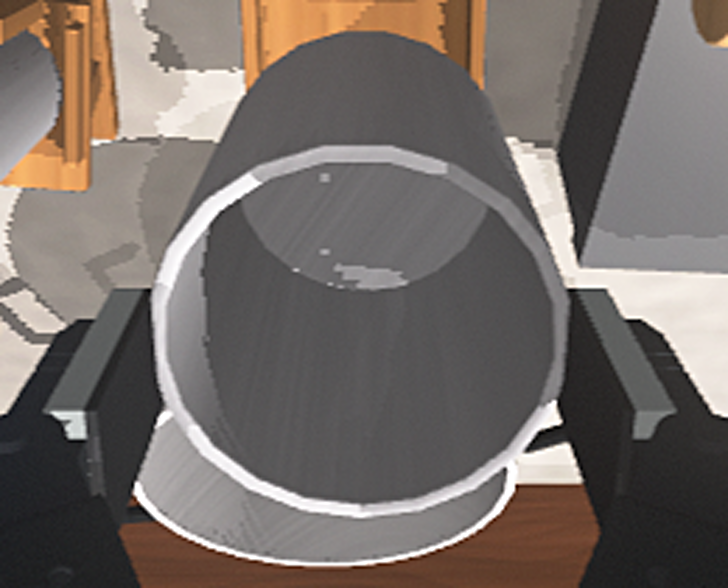

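```bash
python3 - <<'E'
from h import *
p,R=tool(); c=p+R@np.array([.3,-2.2,-16.8])
m=cm("w3")
th=np.linspace(0,6.28,100)
for q in (-2.2,-1,0,1): # base lateral y in tool frame
    u=proj(m,p+np.c_[.3+34*np.cos(th),q+34*np.sin(th),np.full(100,63.2)]@R.T); print(q,"base top row",u[:,1].min(), "seen ~161")
r=rot(45,0,1); Rm=Ro.from_euler('xyz',r,degrees=True).as_matrix(); off=Rm@np.array([.2,-1.5,0])
tgt=PLATE[:2]-off[:2]
robot.move_to([*tgt,215],r); robot.move_straight([*tgt,92],feed=150)
print(robot.move_straight([*tgt,70],feed=25,stop_force=4)); st(); robot.dwell(.1); snap("w4")
E
```

```text
-2.2 base top row 163.7959565186944 seen ~161
-1 base top row 165.60775250933193 seen ~161
0 base top row 167.1129268539135 seen ~161
1 base top row 168.61388774808526 seen ~161
True
t 10.1917 pos [455.3 332.9  80.4] w 0.762 F [-0.8 -0.2  3.9]
```

View pics/w4.png

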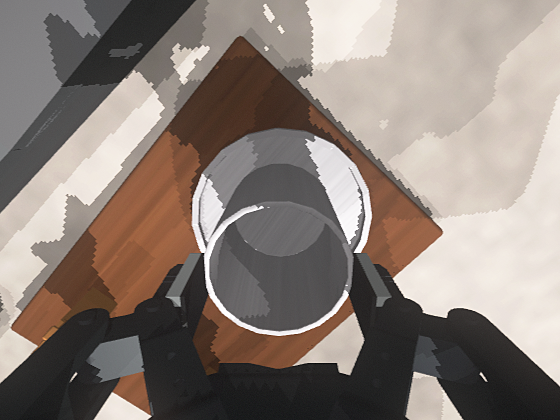

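The large measure stands centred on the plate: the plate ring spans about (193–372) and the cup is centred at about x=280. I'll release it.

```bash
python3 - <<'E'
from h import *
robot.move_straight(robot.current_tool_pos()+[0,0,.3],feed=20)
robot.open_gripper(); st(); p=robot.current_tool_pos()
robot.move_straight(p+[0,0,110],feed=200); robot.dwell(.4); snap("w5"); st(); P,R=tool(); pickle.dump((P,R),open("pics/w5p.pkl","wb"))
E
python3 -c "
import cv2
t=cv2.imread('pics/w5.png');cv2.imwrite('pics/e2.png',cv2.resize(t[90:330,180:400],None,fx=2.5,fy=2.5,interpolation=cv2.INTER_CUBIC))"
```

```text
t 10.9333 pos [455.3 332.8  80.6] w 0.997 F [ 0.8 -0.6  0.4]
t 12.0833 pos [455.2 332.7 190.2] w 1.002 F [ 0.  -0.1  0. ]
```

View pics/e2.png

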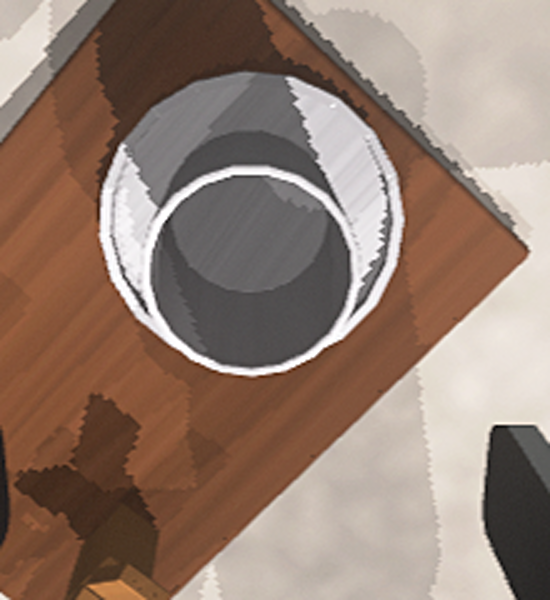

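```bash
python3 - <<'E'
from h import *
P,R=pickle.load(open("pics/w5p.pkl","rb")); m=cm("w5")
q,f=rimfit(m,(237.9,323.1,156.3,240.7),34,P,R); print(q,f,"world",P+R@q)
print("ray",ray(m,(280.5,198.5),99))
E
```

```text
[ 2.02958278 -0.5186556  97.81315813] [-0.7682444   0.76810959  0.77388474 -0.83797263] world [453.187667   333.5931924   92.41438955]
ray [450.85294182 331.19233366  99.        ]
```

```bash
python3 - <<'E'
from h import *
m=cm("w3"); K=m["K"]
Rc=np.array([[1,0,0],[0,.953,.302],[0,-.302,.953]]); tc=np.array([-.5,-78.1,-148.5])
for x,uv in ((42.5,(374.5,262)),(-42.5,(182,262)),(34,(355,253.6)),(-34,(204,253.6))):
    d=Rc@(np.linalg.inv(K)@np.array([*uv,1.])); s=(x-tc[0])/d[0]; print(x,tc+s*d)
E
```

```text
42.5 [ 42.5         -7.72635551 -17.23439538]
-42.5 [-42.5         -8.99079604 -19.59291401]
34 [ 34.         -10.92657717 -15.37780889]
-34 [-34.         -10.21159357 -13.96087671]
```

```bash
python3 - <<'E'
from h import *
print(cm("w3")["K"])
t=cv2.imread("pics/w5.png");cv2.imwrite("pics/e3.png",cv2.resize(t[230:420,330:560],None,fx=3,fy=3,interpolation=cv2.INTER_CUBIC))
E
```

```text
[[328.66076217   0.         277.99014527]
 [  0.         328.66076217 200.41329585]
 [  0.           0.           1.        ]]
```

View pics/e3.png

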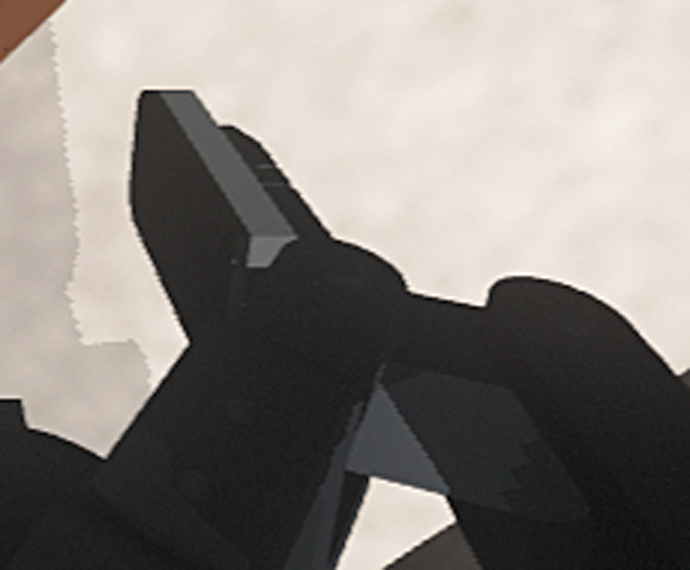

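```bash
python3 - <<'E'
from h import *
np.set_printoptions(precision=1,suppress=True)
m=cm("w3"); K=m["K"]
Rc=np.array([[1,0,0],[0,.953,.302],[0,-.302,.953]]); tc=np.array([-.5,-78.1,-148.5])
def pr(P): c=Rc.T@(np.array(P)-tc); u=K@c; return u[:2]/u[2]
A=(378.3,260.7);B=(413.3,309)
s=least_squares(lambda q:np.r_[pr((q[0],q[1]+11,q[2]))-A,pr((q[0],q[1]-11,q[2]))-B],[42,0,0]);print(s.x,s.fun)
for z in (-17,-10,0,5,9,15,22): print(z,"near",pr((42.5,-11,z)),"far",pr((42.5,11,z)))
E
```

```text
[1382026.7 2109499.1 3377004.1] [ 17.5  24.2 -17.5 -24.2]
-17 near [375.1 255.1] far [370.8 298. ]
-10 near [370.8 248.2] far [366.9 289.5]
0 near [365.3 239.2] far [361.9 278.6]
5 near [362.8 235.1] far [359.6 273.6]
9 near [360.9 232. ] far [357.8 269.8]
15 near [358.3 227.6] far [355.3 264.3]
22 near [355.3 222.8] far [352.6 258.4]
```

```bash
python3 - <<'E'
from h import *
im=eyes.camera("scene")[:,:,::-1]; m=eyes.camera_model("scene")
im=cv2.resize(im[60:200,270:430],None,fx=4.5,fy=4.5,interpolation=cv2.INTER_CUBIC)
P,R=tool()
for x in (-42.5,42.5):
  for z,c in ((-18,(0,0,255)),(0,(0,255,255)),(9,(0,255,0)),(22,(255,0,0))):
    u=proj(m,P+R@np.array([x,0,z]))[0]; cv2.circle(im,(int((u[0]-270+.5)*4.5),int((u[1]-60+.5)*4.5)),3,c,-1)
cv2.imwrite("pics/e4.png",im); st()
E
```

```text
t 12.1333 pos [455.2 332.7 190.3] w 0.996 F [-0.  -0.8  0.3]
```

View pics/e4.png

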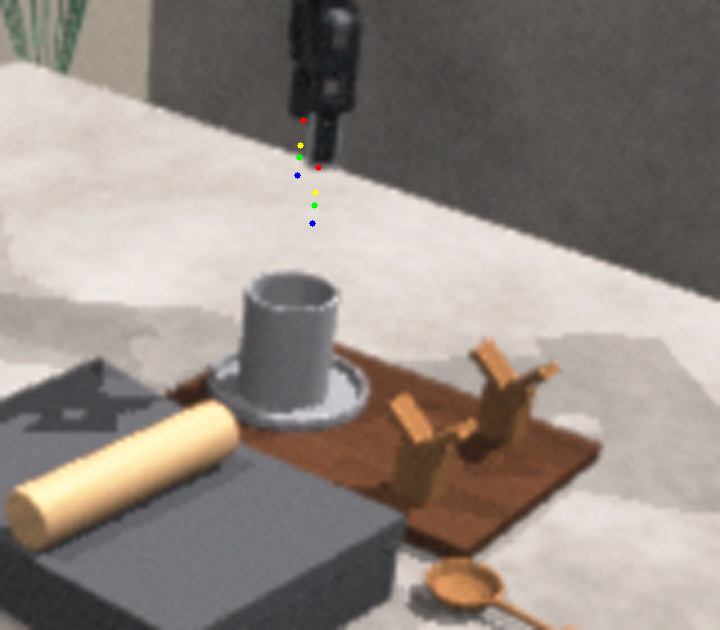

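The scene and wrist pictures agree that the visible open fingertips sit about 18 mm *behind* the reported TCP, where the text implies about 9 mm ahead. This decides how deep I grip, so I'll probe a free patch of bench gently.

```bash
python3 - <<'E'
from h import *
robot.move_to([400,-40,120],rot(0,0,1)); robot.move_straight([400,-40,40],feed=150)
print(robot.move_straight([400,-40,-30],feed=35,stop_force=3)); st()
p=robot.current_tool_pos(); snap("w6"); robot.move_straight(p+[0,0,40],feed=150); st()
E
```

```text
True
t 14.4833 pos [399.8 -39.4  43.7] w 1.0 F [-3.6  0.9 10. ]
t 14.9583 pos [400.4 -38.7  83.8] w 1.003 F [ 0.1 -0.1 -0.5]
```

View pics/w6.png

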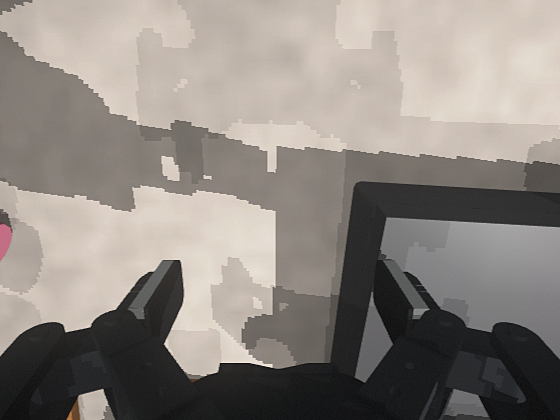

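The right finger touched the slab's edge (about 63 mm high) at TCP z 43.7, so the open tips really are about 19 mm behind the reported TCP. All depths from here use that: tips at about −19 open and about −10 at 50 mm width. Next is the medium.

```bash
python3 - <<'E'
from h import *
robot.move_straight([400,-60,200],feed=250)
approach("M",23,60)
a=axis(YAW["M"])
robot.move_straight(RIM["M"]-a*8,feed=40); st()
robot.move_straight(RIM["M"]+a*95,feed=150); robot.dwell(.2); st(); snap("w7"); pickle.dump(tool(),open("pics/w7p.pkl","wb"))
E
python3 -c "
import cv2
t=cv2.imread('pics/w7.png');cv2.imwrite('pics/e5.png',cv2.resize(t[130:340,150:410],None,fx=2.8,fy=2.8,interpolation=cv2.INTER_CUBIC))"
```

```text
t 17.45 pos [ 551.7 -225.4  105.1] w 1.002 F [ 1.  -0.4  0.1]
t 17.9 pos [ 551.6 -225.4  105.7] w 0.564 F [-4.6  1.6  6.1]
t 18.425 pos [ 545.  -224.8  118.1] w 0.568 F [ 1.1  0.  -1.8]
t 19.4583 pos [ 501.5 -220.9  210. ] w 0.565 F [-0.   0.2 -2.2]
```

View pics/e5.png

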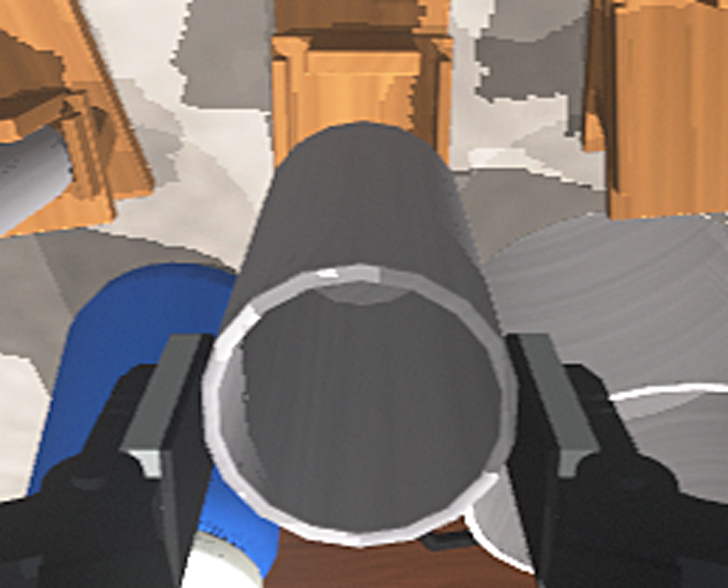

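```bash
python3 - <<'E'
from h import *
np.set_printoptions(precision=1,suppress=True)
P,R=pickle.load(open("pics/w7p.pkl","rb")); m=cm("w7")
q,f=rimfit(m,(222.3,334.1,224.1,324.8),25,P,R); print(q,f)
th=np.linspace(0,6.28,100)
for b in (-3,0,3):
    u=proj(m,P+np.c_[q[0]+25*np.cos(th),q[1]+b+25*np.sin(th),np.full(100,q[2]+92)]@R.T); print(b,u[:,1].min(),u[:,0].min(),u[:,0].max(),"seen", 130+122/2.8)
Rc=np.array([[1,0,0],[0,.953,.302],[0,-.302,.953]]); tc=np.array([-.5,-78.1,-148.5]);K=m["K"]
for x,uv in ((25,(150+507/2.8,130+335/2.8)),(-25,(150+211/2.8,130+335/2.8))):
    d=Rc@(np.linalg.inv(K)@np.array([*uv,1.])); s=(x-tc[0])/d[0]; print("tip",x,tc+s*d)
E
```

```text
[ -0.6  -1.6 -19.5] [-0.4  0.4  0.5 -0.5]
-3 170.63092278834608 242.79606990506645 313.4061467668513 seen 173.57142857142858
0 174.90660759512136 242.93520962639104 313.27185734671775 seen 173.57142857142858
3 179.1482296940732 243.07327545770008 313.13860351203846 seen 173.57142857142858
tip 25 [25.  -7.9 -5.2]
tip -25 [-25.  -10.1  -9.6]
```

```bash
python3 - <<'E'
from h import *
r=rot(45,0,1)
robot.move_straight(robot.current_tool_pos()+[0,0,40],feed=250)
robot.move_to([454.2,333.1,250],r); robot.move_straight([454.2,333.1,177],feed=150); robot.dwell(.3); snap("w8"); P,R=tool(); st(); print(robot.current_eef_rot())
m=cm("w8"); im=cv2.imread("pics/w8.png"); im=cv2.resize(im[100:340,160:400],None,fx=2.5,fy=2.5,interpolation=cv2.INTER_CUBIC)
th=np.linspace(0,2*np.pi,200)
def dr(C,c):
    u=(proj(m,C)-[160,100]+.5)*2.5; cv2.polylines(im,[u.astype(int).reshape(-1,1,2)],True,c,1)
dr(np.array([453.6,331.5,99])+np.c_[34*np.cos(th),34*np.sin(th),0*th],(0,255,0))
for z,c in((-20.5,(0,255,255)),(71.5,(0,0,255))): dr(P+np.c_[-.6+25*np.cos(th),-1.6+25*np.sin(th),z+0*th]@R.T,c)
cv2.imwrite("pics/e6.png",im)
E
```

```text
t 22.8 pos [454.4 333.3 177.6] w 0.564 F [ 0.7 -0.6 -1.8]
[ 1.79940272e+02 -4.58970779e-03  1.34999707e+02]
```

View pics/e6.png

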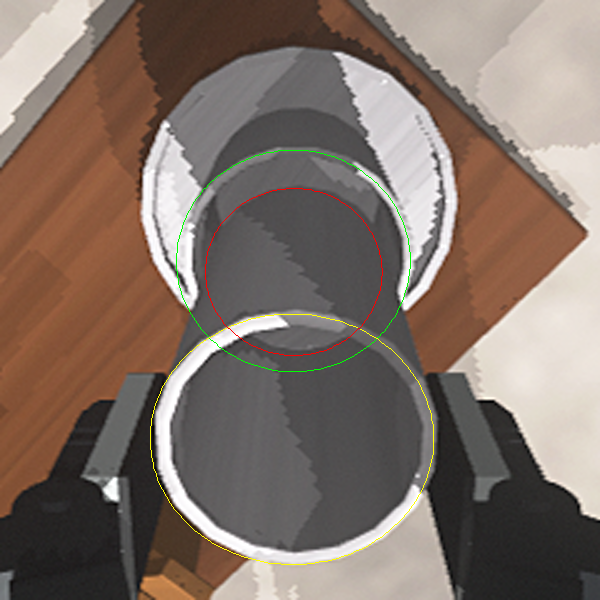

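```bash
python3 - <<'E'
import cv2,numpy as np
im=cv2.imread("pics/w8.png")[125:230,220:340]
im=np.clip((im.astype(float)/255)**.6*255*1.1,0,255).astype(np.uint8)
cv2.imwrite("pics/e7.png",cv2.resize(im,None,fx=6,fy=5.5,interpolation=cv2.INTER_CUBIC))
E
```

```text
(no output)
```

View pics/e7.png

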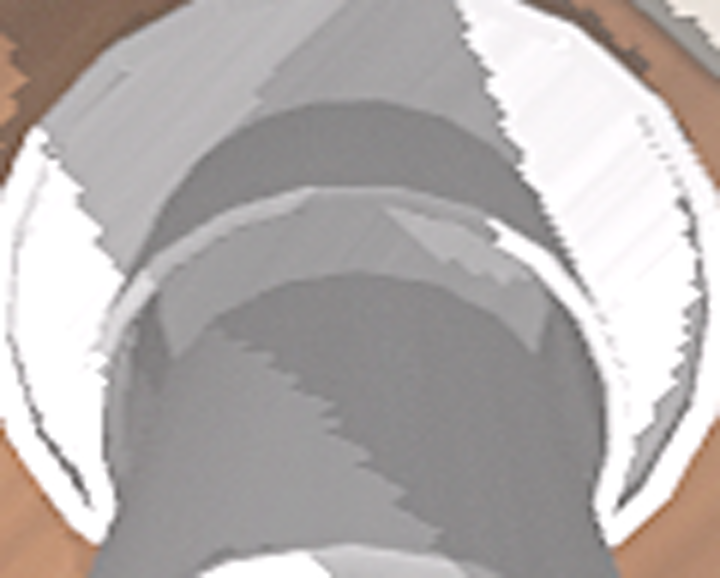

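Medium and large line up within about 1 mm (medium base arc top at (280,174.5), large rim top at (279,159)). Lowering now.

```bash
python3 - <<'E'
from h import *
p=[454.3,333.2]
print(robot.move_straight([*p,102],feed=70,stop_force=6)); st()
print(robot.move_straight([*p,88],feed=20,stop_force=3)); st(); snap("w9")
E
```

```text
False
t 24.025 pos [454.6 333.5 102.6] w 0.565 F [ 0.2 -0.8 -1.2]
True
t 24.5583 pos [454.3 333.3  91.9] w 0.567 F [0.2 1.1 4.7]
```

View pics/w9.png

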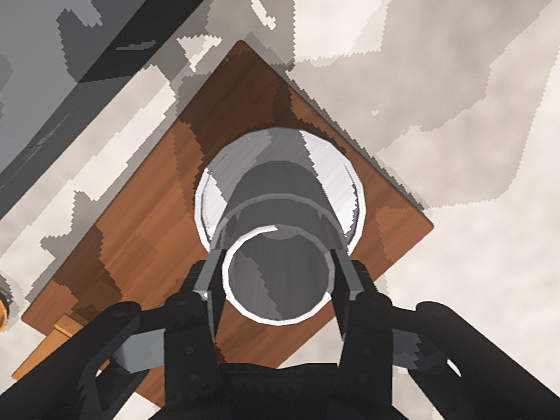

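```bash
python3 - <<'E'
from h import *
p=robot.current_tool_pos()
robot.move_straight(p+[0,0,.8],feed=20)
robot.open_gripper(); st(); p=robot.current_tool_pos()
robot.move_straight(p+[0,0,110],feed=200); robot.dwell(.3); snap("w10"); st(); pickle.dump(tool(),open("pics/w10p.pkl","wb"))
E
python3 -c "
import cv2
t=cv2.imread('pics/w10.png');cv2.imwrite('pics/e8.png',cv2.resize(t[100:280,200:370],None,fx=3.3,fy=3.3,interpolation=cv2.INTER_CUBIC))"
```

```text
t 25.325 pos [454.3 333.3  92.7] w 1.004 F [0.7 0.  0.7]
t 26.375 pos [454.2 333.1 202.1] w 1.002 F [-0.1  0.   0.1]
```

View pics/e8.png

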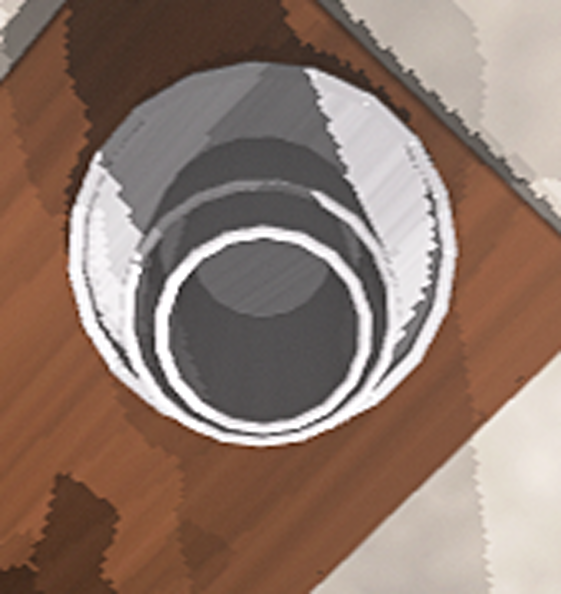

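```bash
python3 - <<'E'
from h import *
np.set_printoptions(precision=1,suppress=True)
P,R=pickle.load(open("pics/w10p.pkl","rb")); m=cm("w10")
g=lambda l,r,t,b:(199.65+l/3.3,199.65+r/3.3,99.65+t/3.3,99.65+b/3.3)
for e,rr in ((g(156,374,227,437),25),(g(125,397,180,446),34)):
    q,f=rimfit(m,e,rr,P,R); print(q,f,P+R@q, ray(m,((e[0]+e[1])/2,(e[2]+e[3])/2),115 if rr==25 else 99))
E
```

```text
[ 1.5 -2.9 87.9] [-0.2  0.2  0.2 -0.2] [450.8 332.  114.2] [450.1 331.2 115. ]
[  0.7  -0.6 109.3] [-0.4  0.4  0.4 -0.4] [453.  332.9  92.8] [450.8 330.7  99. ]
```

```bash
python3 - <<'E'
from h import *
m=eyes.camera_model("top"); print("jug",ray(m,(366,155),165))
robot.move_to([480,-200,260],rot(0,10,1))
approach("S",20,60,pre=80)
a=axis(YAW["S"])
robot.move_straight(RIM["S"]-a*5,feed=40); st()
robot.move_straight(RIM["S"]+a*100,feed=150); robot.dwell(.2); st(); snap("w11"); pickle.dump(tool(),open("pics/w11p.pkl","wb"))
E
python3 -c "
import cv2
t=cv2.imread('pics/w11.png');cv2.imwrite('pics/e9.png',cv2.resize(t[150:340,160:400],None,fx=3,fy=3,interpolation=cv2.INTER_CUBIC))"
```

```text
jug [ 734.82064522 -333.31686381  165.        ]
t 30.1833 pos [ 549.  -356.7  119.2] w 0.998 F [-0.1 -0.5 -0.2]
t 30.7333 pos [ 548.8 -356.7  118.8] w 0.337 F [-0.9 -0.8  2.9]
t 31.2583 pos [ 542.1 -356.8  131.8] w 0.339 F [ 1.  -1.1 -1. ]
t 32.3083 pos [ 498.1 -359.9  225.7] w 0.339 F [-0.1  0.7 -1.8]
```

View pics/e9.png

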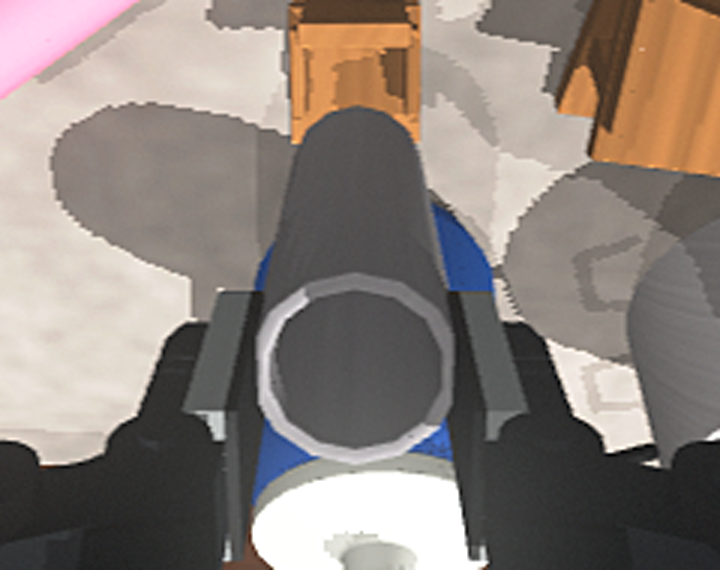

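```bash
python3 - <<'E'
from h import *
np.set_printoptions(precision=1,suppress=True)
P,R=pickle.load(open("pics/w11p.pkl","rb")); m=cm("w11")
q,f=rimfit(m,(245,311,240.7,304.0),16,P,R); print(q,f)
th=np.linspace(0,6.28,100)
for b in (-3,0,3):
    u=proj(m,P+np.c_[q[0]+16*np.cos(th),q[1]+b+16*np.sin(th),np.full(100,q[2]+104)]@R.T); print(b,u[:,1].min(),u[:,0].min(),u[:,0].max(),"seen", 149.7+107/3)
E
```

```text
[ -0.5   0.8 -12. ] [-1.2  1.2  1.3 -1.4]
-3 179.99788460012775 257.11903377493513 298.82872996897817 seen 185.36666666666665
0 183.85897160494196 257.19617444973335 298.7566935562807 seen 185.36666666666665
3 187.69201441943412 257.27276516096845 298.68517045779646 seen 185.36666666666665
```

```bash
python3 - <<'E'
from h import *
np.set_printoptions(precision=2,suppress=True)
th=np.linspace(0,2*np.pi,181)
def fit(n,e,r,z):
    P,R=pickle.load(open(f"pics/{n}p.pkl","rb")); m=cm(n)
    def f(q):
        u=proj(m,P+np.c_[q[0]+r*np.cos(th),q[1]+r*np.sin(th),np.full(181,z)]@R.T);return np.array([u[:,0].min(),u[:,0].max(),u[:,1].min(),u[:,1].max()])-e
    s=least_squares(f,[0,0]);return s.x,s.fun
print(fit("w11",(245,311,240.7,304.0),16,-20),fit("w11",(245,311,240.7,304.0),16,-18))
print(fit("w7",(222.3,334.1,224.1,324.8),25,-23))
P,R=pickle.load(open("pics/w11p.pkl","rb")); m=cm("w11")
for z in (-20,-18):
  y=fit("w11",(245,311,240.7,304.0),16,z)[0][1]
  for b in (-3,0,3):
    u=proj(m,P+np.c_[16*np.cos(th),y+b+16*np.sin(th),np.full(181,z+104)]@R.T); print(z,b,u[:,1].min())
E
```

```text
(array([-0.47, -3.62]), array([-3.29,  3.29, -0.37,  0.69])) (array([-0.47, -2.51]), array([-2.74,  2.74,  0.06,  0.15]))
(array([-0.58, -3.48]), array([-1.98,  1.98, -0.63,  1.04]))
-20 -3 176.68879342996
-20 0 180.7067722794011
-20 3 184.69448021606092
-18 -3 177.5386766902314
-18 0 181.51615603472598
-18 3 185.46394684410356
```

```bash
python3 - <<'E'
from h import *
r=rot(45,0,1)
robot.move_straight(robot.current_tool_pos()+[0,0,45],feed=250)
robot.move_to([454.3,333.2,270],r); robot.move_straight([454.3,333.2,206],feed=150); robot.dwell(.3); snap("w12"); P,R=tool(); st(); pickle.dump((P,R),open("pics/w12p.pkl","wb"))
im=cv2.imread("pics/w12.png")[125:260,225:335]
im=np.clip((im.astype(float)/255)**.6*255*1.1,0,255).astype(np.uint8)
cv2.imwrite("pics/e10.png",cv2.resize(im,None,fx=5,fy=4.4,interpolation=cv2.INTER_CUBIC))
E
```

```text
t 36.075 pos [454.5 333.4 206.6] w 0.342 F [ 0.9  0.6 -0.8]
```

View pics/e10.png

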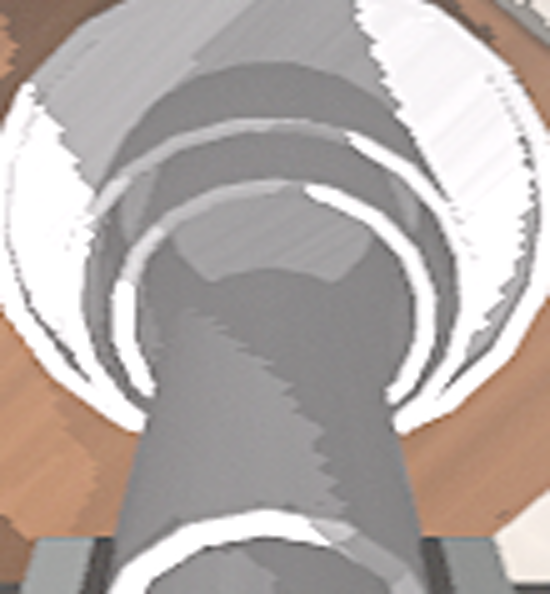

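```bash
python3 - <<'E'
from h import *
P,R=pickle.load(open("pics/w12p.pkl","rb")); m=cm("w12")
from scipy.optimize import brentq
g=lambda rad,z,row: brentq(lambda y: proj(m,P+R@np.array([0,y-rad,P[2]-z]))[0,1]-row,-20,20)
print("M",g(25,115,165.9)); print("S",[g(16,z,185.9) for z in (120,121.6,123)])
E
```

```text
M -3.7211927199414303
S [1.2750946369996348, 0.8444629828783394, 0.46766028552223327]
```

The small measure hangs about 2° off the tool axis: its base is +0.8 mm in tool y against −3.7 for the medium. I'll tilt the tool −2° and shift 1.5 mm, then look again.

```bash
python3 - <<'E'
from h import *
r=rot(45,-2,1)
robot.move_straight([453.2,332.1,206],rot=r,feed=50); robot.dwell(.3); snap("w13"); P,R=tool(); st(); pickle.dump((P,R),open("pics/w13p.pkl","wb"))
im=cv2.imread("pics/w13.png")[125:260,225:335]
im=np.clip((im.astype(float)/255)**.6*255*1.1,0,255).astype(np.uint8)
cv2.imwrite("pics/e11.png",cv2.resize(im,None,fx=5,fy=4.4,interpolation=cv2.INTER_CUBIC))
E
```

```text
t 36.675 pos [453.1 332.1 206.1] w 0.338 F [ 0.9 -0.1 -1.6]
```

View pics/e11.png

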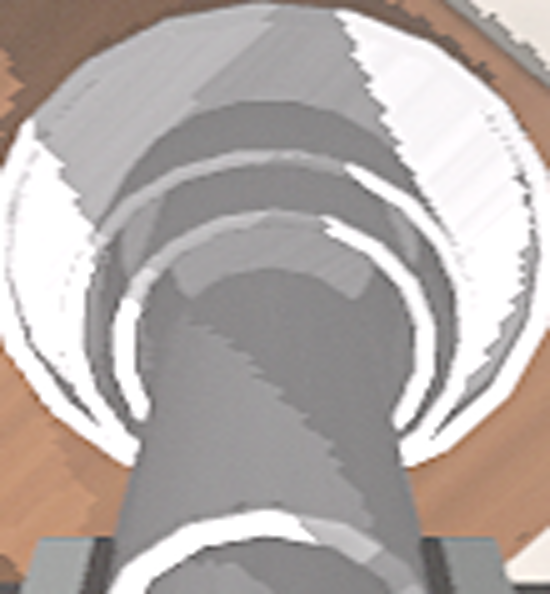

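```bash
python3 - <<'E'
from h import *
p=[453.1,332.1]
print(robot.move_straight([*p,122],feed=70,stop_force=6)); st()
print(robot.move_straight([*p,106],feed=20,stop_force=3)); st(); snap("w14")
E
```

```text
False
t 38.025 pos [453.4 332.4 122.5] w 0.341 F [ 0.7  0.2 -0.7]
True
t 38.5833 pos [453.1 332.  111.7] w 0.34 F [0.  0.5 4.6]
```

View pics/w14.png

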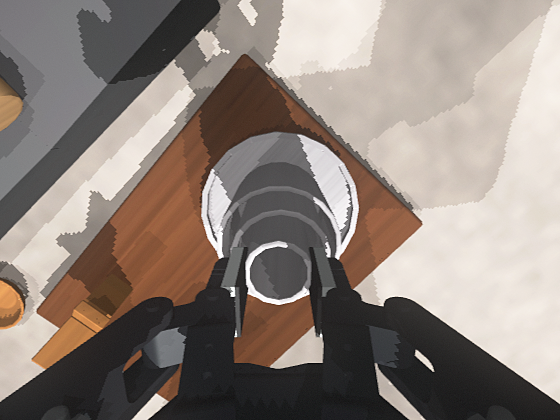

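Contact came at the expected height (111.7). I'll release, rise and check.

```bash
python3 - <<'E'
from h import *
p=robot.current_tool_pos()
robot.move_straight(p+[0,0,.8],feed=20)
robot.open_gripper(); st(); p=robot.current_tool_pos()
robot.move_straight(p+[0,0,100],feed=200); robot.dwell(.2); snap("w15"); st()
im=eyes.camera("scene")[:,:,::-1]
cv2.imwrite("pics/e12.png",np.vstack([cv2.resize(im[110:190,300:420],(600,400),interpolation=cv2.INTER_CUBIC)]))
t=cv2.imread('pics/w15.png');cv2.imwrite('pics/e13.png',cv2.resize(t[100:280,200:370],None,fx=3,fy=3,interpolation=cv2.INTER_CUBIC))
E
```

```text
t 39.475 pos [453.  332.  112.5] w 1.001 F [-0.8 -0.1  0.4]
t 40.375 pos [452.7 331.7 211.5] w 0.999 F [-0.2 -0.1  0.2]
```

View pics/e12.png

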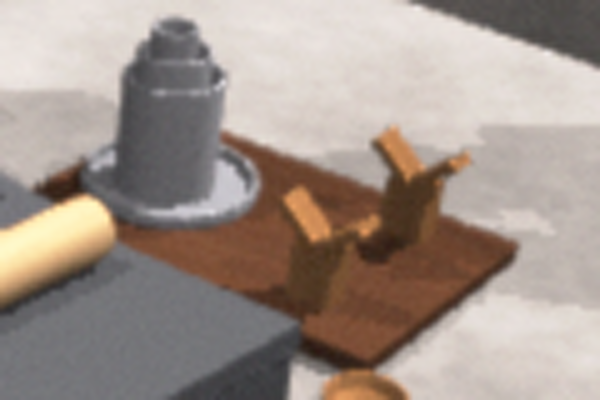

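View pics/e13.png

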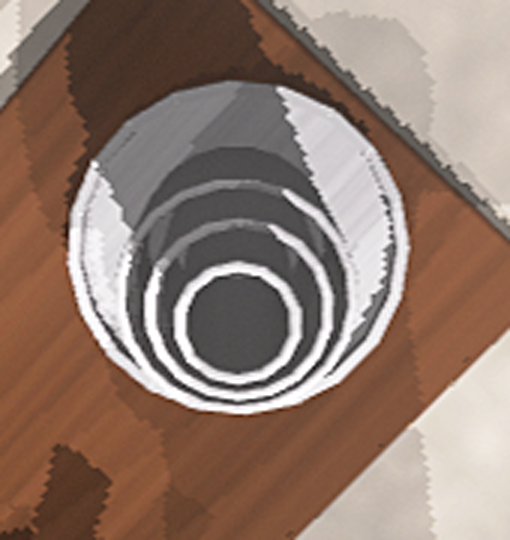

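The nest is concentric and fully down in both views (rims stepped evenly at about (238,320) in the crop). Next is the rod.

```bash
python3 - <<'E'
from h import *
r=rot(90-3.3,0,1)
robot.move_to([515,88,180],r); robot.dwell(.2); snap("w16"); robot.move_straight([515,88,120],feed=150); st()
pickle.dump(tool(),open("pics/w16p.pkl","wb"))
E
```

```text
t 42.3 pos [515.5  88.1 120.7] w 0.999 F [0.2 0.  0.1]
```

View pics/w16.png

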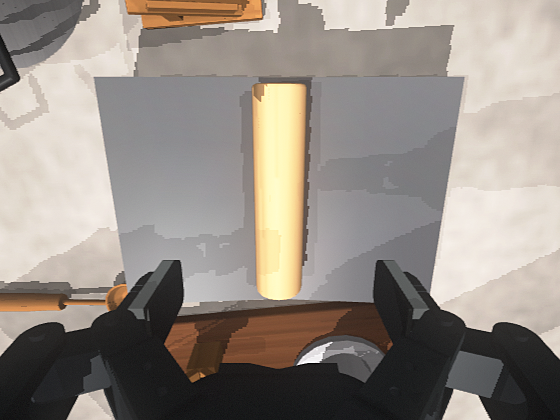

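```bash
python3 - <<'E'
from h import *
print(robot.move_straight([515,88,56],feed=80,stop_force=8)); st()
robot.close_gripper(60); st()
robot.move_straight([515,88,75],feed=40); robot.move_straight([515,88,200],feed=180); robot.dwell(.1); st(); snap("w17")
E
```

```text
False
t 43.25 pos [515.5  88.1  56.6] w 0.995 F [ 0.   0.5 -0.2]
t 43.7417 pos [515.5  88.1  56.6] w 0.447 F [-0.  -0.2  4.4]
t 45.3083 pos [514.2  87.8 198.4] w 0.448 F [ 0.4 -0.6 -0.6]
```

View pics/w17.png

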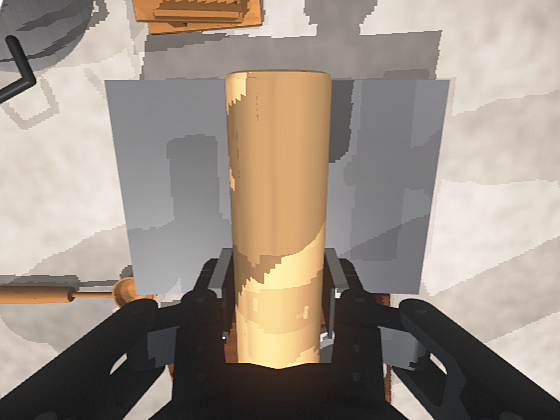

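```bash
python3 - <<'E'
from h import *
r=rot(93.0,0,1)
robot.move_straight([515,88,215],feed=200)
robot.move_to([603.5,339.7,190],r); robot.dwell(.2); snap("w18"); 
robot.move_straight([603.5,339.7,125],feed=150); robot.dwell(.2); snap("w19"); st(); pickle.dump(tool(),open("pics/w19p.pkl","wb"))
cv2.imwrite("pics/s19.png",cv2.resize(eyes.camera("scene")[90:190,300:420,::-1],(720,600),interpolation=cv2.INTER_CUBIC))
E
```

```text
t 47.7333 pos [604.  340.  126.3] w 0.444 F [-0.4  0.3 -0.9]
```

View pics/w19.png

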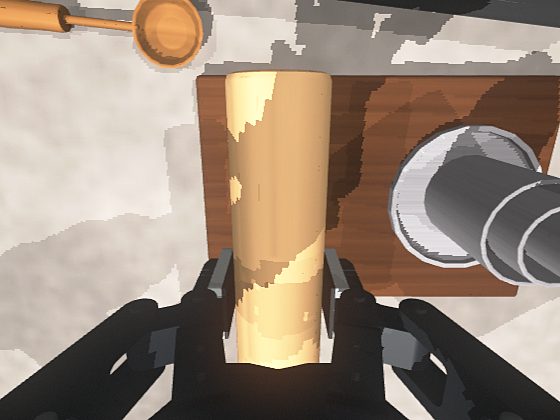

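View pics/w18.png

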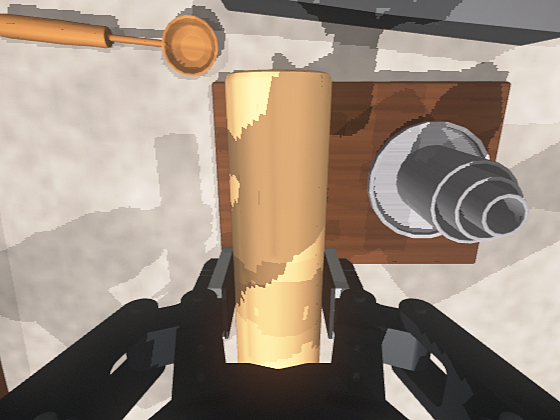

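View pics/s19.png

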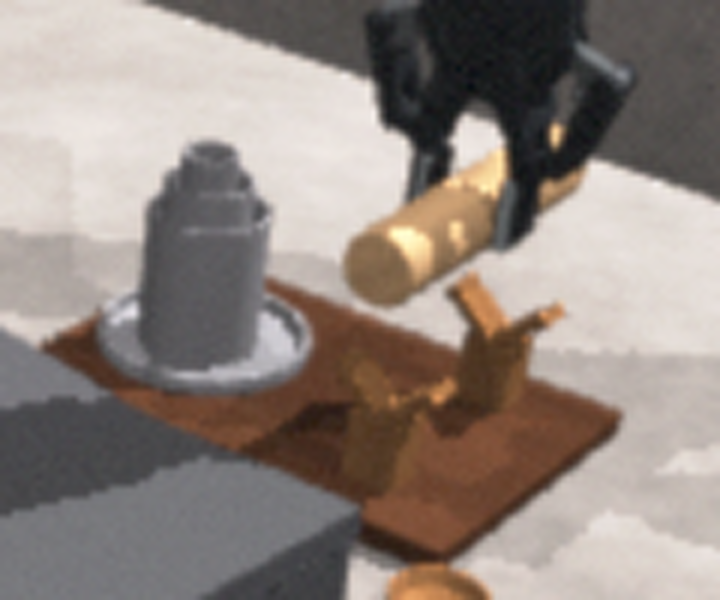

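```bash
python3 - <<'E'
import cv2
t=cv2.imread('pics/w18.png');cv2.imwrite('pics/e14.png',cv2.resize(t[70:280,340:560],None,fx=3.2,fy=2.8,interpolation=cv2.INTER_CUBIC))
E
```

```text
(no output)
```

View pics/e14.png

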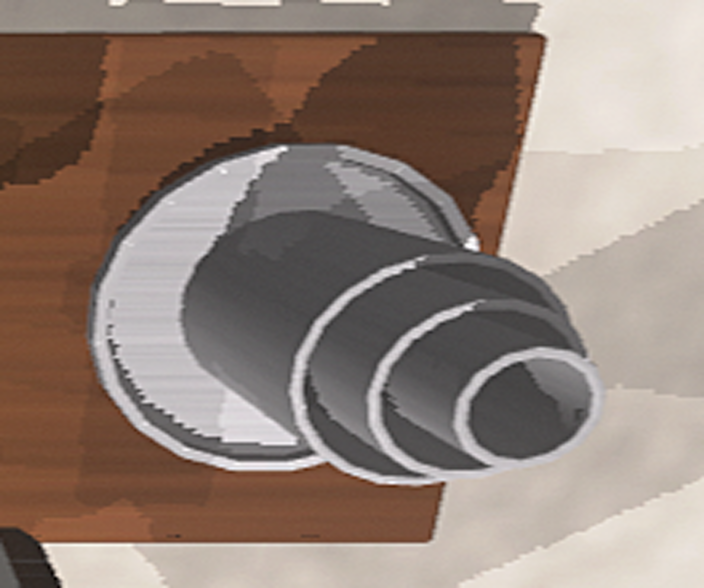

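```bash
python3 - <<'E'
from h import *
np.set_printoptions(precision=1,suppress=True)
m=cm("w18")
c=[(213,82),(510.1,82.3),(474.2,263.4)]
W=[ray(m,p,16) for p in c]; print(W)
d=W[0]-W[1]; print("yaw",np.degrees(np.arctan2(d[1],d[0])),np.linalg.norm(d)); d=W[2]-W[1]; print(np.degrees(np.arctan2(-d[0],d[1])),np.linalg.norm(d))
th=np.linspace(0,2*np.pi,361)
def f(q):
    u=proj(m,np.c_[q[0]+59*np.cos(th),q[1]+59*np.sin(th),25+0*th]); return [u[:,0].min()-(339.7+90/3.2),u[:,1].min()-(69.7+143/2.8),u[:,1].max()-(69.7+470/2.8)]
s=least_squares(f,[454,332]); print("plate",s.x,s.fun)
y=np.radians(3); print("cradle by wrist",s.x+150*np.array([np.cos(y),np.sin(y)]))
# rod axis in wrist at w18: TCP pose then
print("tray-centre from corners",(W[0]+W[2])/2)
E
```

```text
[array([668.1, 251.3,  16. ]), array([393.5, 237.7,  16. ]), array([383.5, 424.6,  16. ])]
yaw 2.824099338724464 274.9968383821147
3.0411662059305904 187.13496262725707
plate [455.7 334.1] [ 0.   0.1 -0.1]
cradle by wrist [605.5 342. ]
tray-centre from corners [525.8 337.9  16. ]
```

```bash
python3 - <<'E'
from h import *
r=rot(92.95,0,1)
robot.move_straight([604.0,339.9,82],rot=r,feed=80,stop_force=8); st()
print(robot.move_straight([604.0,339.9,60],feed=15,stop_force=3)); st(); robot.dwell(.2); st(); snap("w20")
cv2.imwrite("pics/s20.png",cv2.resize(eyes.camera("scene")[90:190,300:420,::-1],(720,600),interpolation=cv2.INTER_CUBIC))
print(robot.current_moment())
E
```

```text
t 48.475 pos [604.3 340.   82.4] w 0.444 F [ 0.4 -0.8 -0.5]
True
t 49.4833 pos [604.3 339.9  65.9] w 0.451 F [1.3 0.6 3.4]
t 49.6833 pos [604.3 339.9  65.9] w 0.446 F [2.5 0.1 5.2]
[ 0.17660719 -0.42603828 -0.02306506]
```

View pics/s20.png

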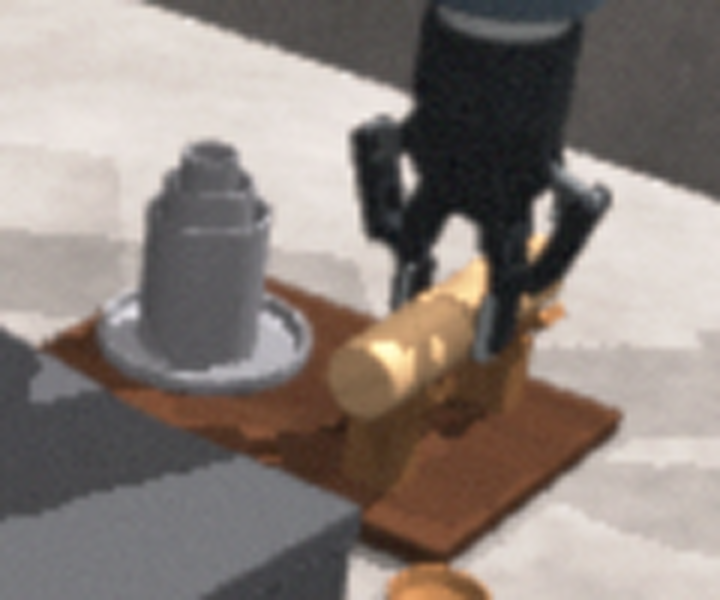

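Contact came at TCP z 65.9 against 65.6 predicted, and the picture shows the rod in both notches. I'll press lightly to bed both ends, then let go.

```bash
python3 - <<'E'
from h import *
print(robot.move_straight([604.6,339.9,64.2],feed=10,stop_force=8)); robot.dwell(.4); st()
robot.move_straight(robot.current_tool_pos()+[0,0,.8],feed=20); robot.dwell(.2); st()
robot.open_gripper(); st()
p=robot.current_tool_pos(); robot.move_straight(p+[0,0,120],feed=150); robot.dwell(.3); snap("w21"); st()
cv2.imwrite("pics/s21.png",cv2.resize(eyes.camera("scene")[90:190,300:420,::-1],(720,600),interpolation=cv2.INTER_CUBIC))
cv2.imwrite("pics/t21.png",cv2.resize(eyes.camera("top")[185:290,110:262,::-1],(760,525),interpolation=cv2.INTER_CUBIC))
E
```

```text
True
t 50.4 pos [604.6 339.9  65.7] w 0.444 F [-1.5  0.3  5. ]
t 50.85 pos [604.4 339.8  65.9] w 0.445 F [ 1.   0.2 -1.7]
t 51.375 pos [604.6 339.9  66.5] w 1.0 F [-0.6  0.3 -0.6]
t 52.675 pos [604.5 339.9 186. ] w 1.0 F [-1.4 -0.1 -0.3]
```

View pics/w21.png

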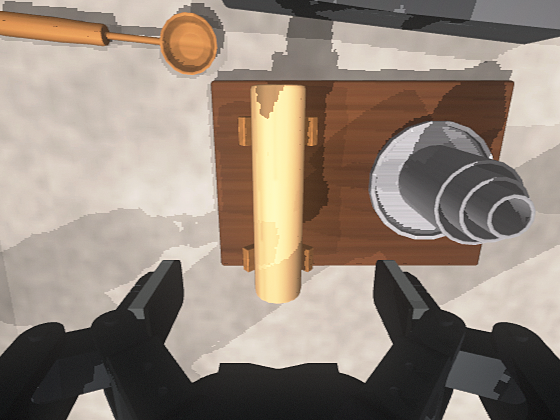

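View pics/s21.png

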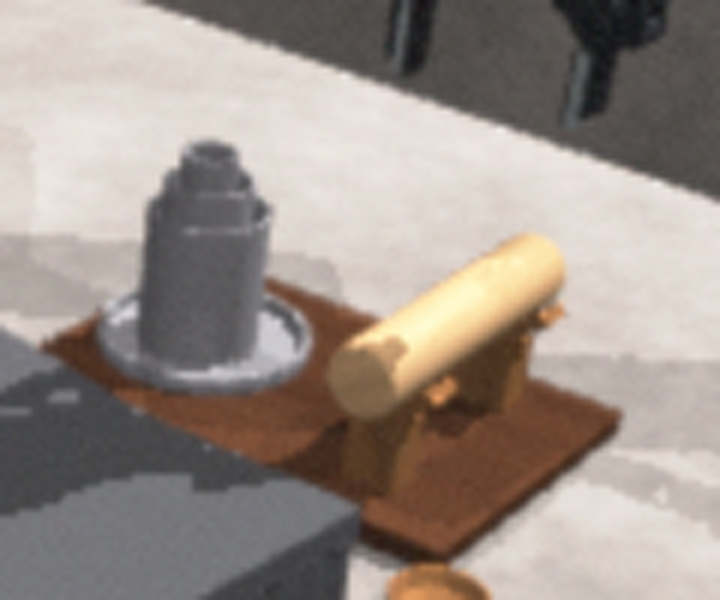

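View pics/t21.png

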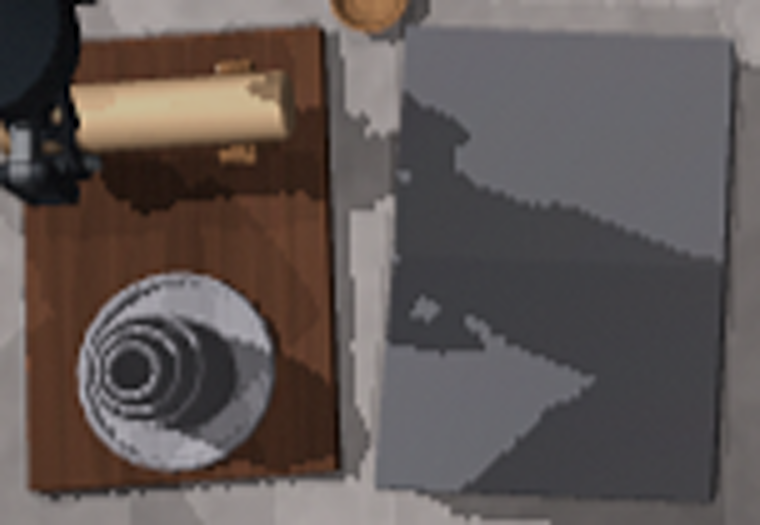

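```bash
python3 - <<'E'
from h import *
m=cm("w21")
a,b=ray(m,(278,85),90),ray(m,(277,296),84); print(a,b,(a+b)/2, np.degrees(np.arctan2(-(b-a)[0],(b-a)[1])))
for p in [(245,131),(312,131),(250,259),(306,259)]: print(ray(m,p,95))
im=eyes.camera("top"); cv2.imwrite("pics/t22.png",im[:,:,::-1])
E
```

```text
[607.92728681 254.38433908  90.        ] [599.87999865 428.92364818  84.        ] [603.90364273 341.65399363  87.        ] 2.63980278059555
[629.91773041 286.78568954  95.        ]
[582.04061149 284.34549684  95.        ]
[623.74721632 388.26813142  95.        ]
[578.54867977 385.98886917  95.        ]
```

View pics/t22.png

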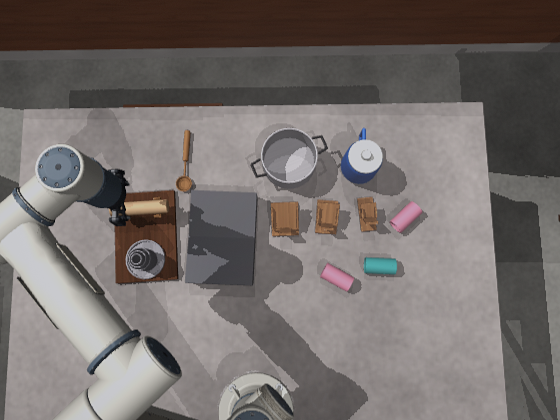

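The rod is centred in the cradle at (604, 342) with yaw 2.6°. The nest is intact, and the pot, jug and scoop are at the same pixels as at the start. Handing in.

```bash
python3 - <<'E'
from plant import robot,hand_in
print(robot.current_clock()); hand_in(); print(robot.current_clock())
E
```

```text
52.825
the job is handed in; nothing more can be done
the job is handed in; nothing more can be done
```

I nested the three steel measures on the plate, largest first. Then I bedded the rod in the cradle with the gripper still holding it, let go, and handed in at 52.8 s; no verdict was reported.

**Last checks:**
- **Measures:** The views taken after each release show the three measures concentric. The medium's rim was measured at about 114 mm against 115 mm nominal. The small one made contact at the height expected for fully down.
- **Rod:** It first touched the cradle at TCP height 65.9 mm, against 65.6 mm predicted, with about 5 N upward on the tool. After release its centre is about 2 mm from my estimate of the cradle, with a yaw of 2.6° against the tray's 3°.
- **Bystanders:** The pot, jug and scoop are at the same pixels in the last top view as at the start. The pink and turquoise decoys were not touched.

**What disagreed or went wrong:**
- **Fingertip position:** The fingertips sit about 28 mm farther back from the reported TCP than the description says. The large measure was therefore held by only about 4–5 mm of its rim, but it stayed firm. I allowed for this from the medium measure on.
- **Stray touch:** When I probed for the fingertip height, one finger touched the fixed slab's edge with about 10 N instead of the bench.
- **Small measure tilt:** It hung about 2° off the tool axis in the grip, so I corrected the tilt before lowering it in.
- **Camera disagreement:** The cameras differed by 2–4 mm on positions, so I used averages and relative views.

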